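Close the screw cover of a strainer pot and latch it

ROBOT

A 6-joint arm with a two-finger parallel gripper is mounted at the origin on a cart in front of the work surface, level with it; the furniture and walls round the work are solid. World frame = base frame: x ahead of the robot, y to its left, z up, the work surface at z = 0. Lengths are in mm, angles in rad, forces in N, time in s.
With the tool pointing down it reaches from about 300 to 775 mm from the base axis. Payload 14.6 kg.
Tool frame: the origin (TCP) lies at the very end of the fingers, on their centre line; the grasp point (between the pads) lies 19 mm behind it; z points along the fingers, y is the line along which they close (so a half turn about z gives the same grasp; the last joint's range is limited). The gripper opens to 94 mm and grips with 3 to 60 N. Pads are 16 mm wide; open, the fingers measure 119 mm over their backs; the gripper's body (75 mm by 177 mm) begins 78 mm behind the grasp point.
Start: joints at [1.279, 0.3, 1.521, -0, 1.321, -0.067], TCP at [122.599, 536.151, 178.046] pointing down, gripper open.
Joint ranges: [-3.03, 3.03], [-0.79, 2.21], [0.23, 2.52], [-1.04, 4.18], [0, 3.07], [-2.55, 2.55]. Speed limits (rad/s): [2.22, 2.22, 2.57, 3.14, 3.14, 3.14].

INTERFACE

Orientations are given as [roll, pitch, yaw] about the fixed x, y, z axes, in that order (R = Rz(yaw) Ry(pitch) Rx(roll)).
In Python, from cell import manip, eyes, ticket gives the robot as it stands. The module is installed in compiled form; this text tells all that it offers.
- The arm moves only by the tool arm_command, never from a script. Its argument "plan" is a list of rows, each a list of 5 numbers: the opening, from -1 (shut) to 1 (fully open), then the shift along the tool's x, y, z in m, then the turn about the tool's z in rad. In form: [[jaw, dx, dy, dz, roll], ...]. A call has 1 to 20 rows; each row shifts and turns the commanded pose from where the row before left it, along the tool's axes as they then stand; what a row does not reach is not made up. A row lasts 1/8 s, in which the tool goes at most 62.5 mm and 10.7 degrees, less where a joint would pass 70% of its speed; a pose out of reach is approached as far as the arm can. A call is refused whole if a number of a shift passes 0.0625 or a number of a turn 0.188, either way. A call with a gripper value outside its range is refused whole. The fingers move at their own pace and stop on an object; "newtons" is the grip in N (left out, the last holds). Time passes only in rows, so rows that do not move let the fingers close. It gives the time, the measured TCP pose, the force, the opening and the grip force at its end, in the units of the state.
- manip.read_state(): the state, without advancing time (a new reading comes with each control period).
- eyes.camera(name): name is "side" or "top"; returns a dict with "img" (400x640x3 uint8, blue, green, red), "z_map" (400x640 float32, mm along the optical axis (not along the pixel's ray), 0 where there is no reading), "fx", "fy", "cx", "cy" (pixels), "dist" ([k1, k2, p1, p2, k3] as OpenCV has them; the pictures are not rectified), "eye" and "orientation" of the camera in the world. Camera axes: x right, y down, z forward; pixel columns grow to the right and rows downward; lengths in mm; the calibration is good to about 2 mm. A picture is of the moment at which its call begins.
- ticket.sign_off(): hands the job in; it is judged then, once.
The state is a dict: "clock": time; "joints": joint angles; "qd": joint speeds; "effort": joint torques, N m; "eef_pos": TCP position; "eef_rot": TCP orientation; "wrist_force": force on the tool from outside, world axes, zero at the start; "moment": the same for the moment, N m; "finger_gap": finger opening in mm; "finger_force": force on a finger pad.
Only numpy, scipy, OpenCV 4.12 (cv2) and the standard library are available. Lean on these libraries where they do the work, as an engineer would, in place of code of your own. Each camera call takes 0.05 s, during which the arm holds its last target. There are 200 camera calls.

TASK

The strainer's cover is only sitting on top of its thread. Without lifting it off, push its handle arms round anticlockwise until you feel the cover drop into the start of the thread, then push them clockwise until the cover is screwed fully home against its stop. Only then swing the catch fully in behind the arm so that the cover cannot work loose, and leave the loose parts lying round the strainer where they are.

Things in the scene. Friction and masses are not known exactly. Their poses are not given: they have to be found in the camera images.
- strainer: Grey cast strainer pot bolted to the worktop: foot 156 mm across, collar 148 mm across, rim 144 mm above the worktop, a flanged port along its own +y and -y reaching 93 mm from the axis, 84 mm high. Origin on the pot's vertical axis at the worktop; z up, x and y turn with the pot. With the cover home, the four arms of its handle point along this frame's +x, -x, +y and -y.
- mouth (a point): Centre of the pot's mouth, level with the collar's rim. Inside the collar, 4 thread segments (flat top 8 mm below the rim, sloping underneath); at its clockwise end each has an upright stop web as high as the rim. The 24 mm gaps between them let the cover's 4 lugs (16 mm) drop. Lugs that rest on top and are turned clockwise only run against the webs: the cover stays high, not home.
- cover: Aluminium screw cover, 0.5 to 0.8 kg, oiled and easy running, kept centred by a spigot in the pot's bore. Origin on its axis at the flange's underside, x and y along the handle's arms, z up. At the start its arms stand 0.12 to 0.62 rad anticlockwise (from above) of home. The drop comes at 1.02 rad; at 1.15 rad a web stops further backward turning.
- cover_hub (a point): Centre of the cover's handle, 46 mm above its origin, at mid-height of the arms: four round arms, 14 mm thick, reaching 68 mm from the axis; hub 38 mm across, its top (with hexagon nut) 15 mm above this point. Height above the worktop: 181 mm at the start (lugs on top of the thread), 167 to 169 mm once dropped, 166 mm home.
- cover_arm (a point): Point on the centre line of the handle's arm along the cover's +x, 55 mm from the axis: push near the arms' ends (best on two opposite arms at once); a hard push close to the hub tips and jams the cover. After the drop, 1.0 to 1.15 rad of clockwise turning brings it home, where the lugs meet the stop webs; the seal springs, so the second half is stiffer (under 1 N m). It stays where it is left.
- catch (a joint): Swing catch: level steel bar 14 mm wide, 160 to 172 mm above the worktop, on a vertical pivot. 0 = fully in: it points at the pot and lies 2.5 mm beside the arm on the strainer's -x, on its anticlockwise side. It starts swung out at 1.1 to 1.6 (limit 1.75), closes anticlockwise from above, stays where left (friction 0.2 N m), and meets the arm if the cover is short of home.
- catch_pin (a point): Upright steel pin on the catch's bar for pushing it: 13 mm thick (head 16 mm), 34 mm from the pivot axis, rising from the bar's top at 172 mm to 212 mm above the worktop. The point is on the pin's axis at 192 mm. The bar reaches 48 mm from the pivot axis.
- catch_pivot (a point): Pivot axis of the catch at the bar's mid-height, 166 mm above the worktop: from the pot's axis 95 mm along the strainer's -x and 16.5 mm along its -y. The pivot's nut stands 12 mm above this point.
- gear: Loose dark spur gear lying flat, 60 mm in diameter, 16 mm high; bystander. Origin at the centre of its underside.
- injector: Loose fuel injector lying on the worktop, 104 mm long (along its y), 24 mm high; bystander. Origin at the centre of its underside.
- bearing: Loose ball bearing lying flat, 52 mm in diameter, 15 mm high; bystander. Origin at the centre of its underside.
- core_plug: Loose core plug, a shallow metal cup 57 mm in diameter, 18 mm high; bystander. Origin at the centre of its underside.
- rack_post (a point): Obstacle: axis of the rack's upright steel post at the right edge of the worktop, 60 x 50 mm, from the floor to 1.1 m above the worktop; this point is 200 mm above the worktop. Draw the arm in before swinging past it. Other solid things round the work: the wire basket to the left of the strainer, 219 mm high, and the drawer unit behind it, 156 mm high.
Mind the look-alikes: they are no part of the job. There is more than one size of the cover; the job needs the larger.

How it is judged (in metres and radians):
On the way, in this order (a step that is already met when the one before it is completed fails the run):
1. the cover, turned backward, has dropped into the start of the thread (z of cover_hub in the frame of strainer below 0.172 m and value of joint catch above 0.5 rad), for 0.2 s.
2. the cover is screwed fully home against its stop (z of cover_hub in the frame of strainer below 0.168 m and (angle between the x axis of cover_hub and the x axis of strainer, either way round below 0.08 rad or angle between the x axis of cover_hub and the y axis of strainer, either way round below 0.08 rad) and angle between cover_hub's own z axis and vertical below 0.05 rad), for 0.2 s.
3. the catch is fully in behind the arm (value of joint catch below 0.15 rad), for 0.2 s.
At the end, for the whole second after the job is handed in: The cover is level and fully home (its handle within 2 mm of the home height of 166 mm, its arms within 0.08 rad of the strainer's axes), the catch is within 0.15 rad of fully in, the cover is at rest and the robot touches nothing (all of step 2 and value of joint catch below 0.15 rad and angular speed of cover below 0.05 rad/s and linear speed of cover below 0.02 m/s).
It fails at once if the cover is lifted off its thread (z of cover_hub in the frame of strainer above 0.193 m).
It fails at once if the catch is swung in before the cover is home (value of joint catch below 0.5 rad and not (z of cover_hub in the frame of strainer below 0.168 m and (angle between the x axis of cover_hub and the x axis of strainer, either way round below 0.08 rad or angle between the x axis of cover_hub and the y axis of strainer, either way round below 0.08 rad) and angle between cover_hub's own z axis and vertical below 0.05 rad)).
It fails at once if a bystander is moved more than 25 mm (distance of any of gear, injector, bearing, core_plug from where it was at the start of the episode above 0.025 m).
It also fails if it takes over 64 s, if anything falls off the work surface, if the arm or the gripper's body presses on something with over 40 N, if the wrist force passes 120 N, or if a joint passes its speed limit or range.

## Working session

There is one attempt and no reset: what is moved stays moved. The work goes in short steps, Python scripts to look and compute and a tool call to move; the robot and the scene stay as the last step left them, time stands still between calls to the robot, and variables do not carry over. Pictures are saved under pics/ and viewed, at most 10 in all, crops included, and the job is handed in when it is done.

Besides the shell and the picture viewer there is one more tool, called after ">>>" by a JSON object that holds its "api" and its "payload", one argument or row to a line. arm_command: Moves the arm, as the interface text tells. Its arguments: {"type":"object","properties":{"plan":{"type":"array"},"newtons":{"type":"number"}},"required":["plan"]}

```bash
mkdir -p pics
python3 - <<'E'
from cell import manip, eyes
import cv2, numpy as np
print(manip.read_state())
for n in ("top","side"):
    c=eyes.camera(n); cv2.imwrite(f"pics/{n}0.png",c["img"]); np.save(f"{n}0.npy",c,allow_pickle=True)
    print(n,{k:c[k] for k in c if k not in("img","z_map")})
E
```

```text
{'clock': 0.0, 'joints': array([ 1.27937778e+00,  3.00487470e-01,  1.52160779e+00, -2.27258957e-05,
        1.32072906e+00, -6.65820037e-02]), 'qd': array([ 7.82866563e-05, -2.44275256e-03, -1.66487323e-03, -1.83387037e-03,
       -1.36292528e-03,  1.83325021e-03]), 'effort': array([ 5.07059904e-04, -5.31808734e+01, -3.52734411e+01,  7.08668190e-02,
        2.44415668e-02, -1.11486959e-04]), 'eef_pos': array([122.52930888, 535.85294391, 177.46608622]), 'eef_rot': array([-3.14036226e+00, -5.99826893e-05,  2.91676172e+00]), 'wrist_force': array([0.7093138 , 0.32343433, 0.32715844]), 'moment': array([0.05353089, 0.030778  , 0.03089981]), 'finger_force': 0.0, 'finger_gap': 93.91521597255657}
top {'fx': 377.72121757202905, 'fy': 377.72121757202905, 'cx': 313.37843352346914, 'cy': 197.46163442598683, 'dist': array([-0.04096539,  0.        ,  0.        ,  0.        ,  0.        ]), 'eye': array([ 445.1533939 , -303.39144262, 1107.78572802]), 'orientation': array([-3.00146039,  0.01340732, -1.55861939])}
side {'fx': 488.72964098098174, 'fy': 488.72964098098174, 'cx': 312.52462233356914, 'cy': 196.6284221945868, 'dist': array([-0.03253131,  0.        ,  0.        ,  0.        ,  0.        ]), 'eye': array([  826.62661924, -1051.08054501,  1222.19178215]), 'orientation': array([-2.51951812,  0.00938032,  0.3055769 ])}
```

View pics/top0.png

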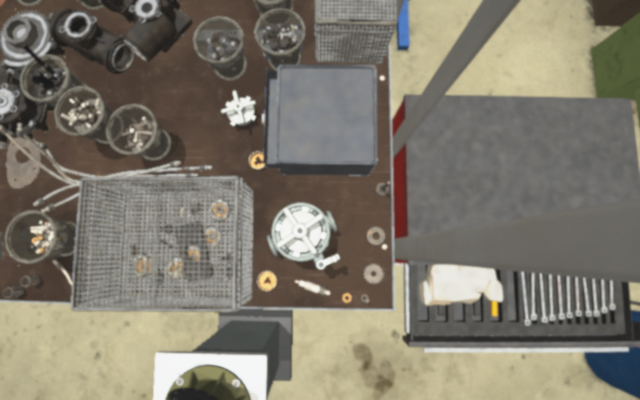

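View pics/side0.png

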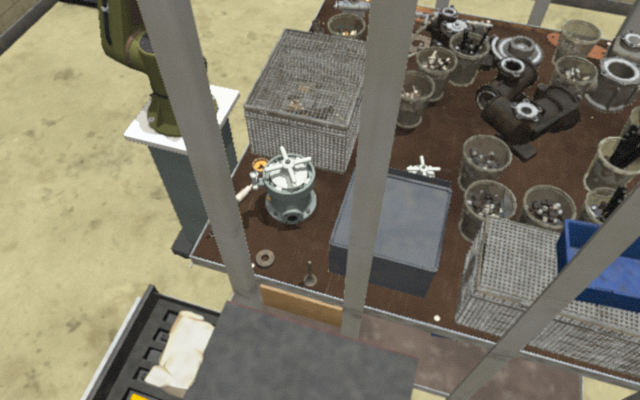

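The top view shows the strainer with its cover at about (301,231) and the catch at (326,262). The loose parts are the bearing-like rings at (376,236) and (374,273), the orange-centred parts at (267,281) and (257,160), and the injector at (312,287).

Look-alikes for the cover:
- The four-armed handle on the pot at top (301,231), side (289,168).
- The smaller loose four-armed cover at top (240,108), side (423,168).

I choose the one on the pot at (301,231). Next I check it in a close crop.

```bash
cat > h.py <<'E'
import numpy as np, cv2
from scipy.spatial.transform import Rotation as R
def K(c): return np.array([[c["fx"],0,c["cx"]],[0,c["fy"],c["cy"]],[0,0,1]])
def load(n): return np.load(n+".npy",allow_pickle=True).item()
def plane(c,px,z):
    px=np.array(px,float).reshape(-1,1,2)
    n=cv2.undistortPoints(px,K(c),c["dist"]).reshape(-1,2)
    d=np.c_[n,np.ones(len(n))]@R.from_euler("xyz",c["orientation"]).as_matrix().T
    return c["eye"]+d*((z-c["eye"][2])/d[:,2])[:,None]
def proj(c,P):
    M=R.from_euler("xyz",c["orientation"]).as_matrix().T
    return cv2.projectPoints(np.array(P,float).reshape(-1,1,3),cv2.Rodrigues(M)[0],-M@c["eye"],K(c),c["dist"])[0].reshape(-1,2)
def cloud(c):
    z=c["z_map"]; v,u=np.mgrid[:400,:640]
    n=cv2.undistortPoints(np.stack([u,v],-1).reshape(-1,1,2).astype(float),K(c),c["dist"]).reshape(400,640,2)
    d=np.dstack([n,np.ones((400,640))])*z[...,None]
    return d@R.from_euler("xyz",c["orientation"]).as_matrix().T+c["eye"]
def crop(c,u0,v0,u1,v1,s,f):
    cv2.imwrite("pics/"+f,cv2.resize(c["img"][v0:v1,u0:u1],None,fx=s,fy=s,interpolation=cv2.INTER_CUBIC))
E
python3 - <<'E'
from h import *
t,s=load("top0"),load("side0")
a=cv2.resize(t["img"][190:290,255:345],None,fx=5.9,fy=5.9,interpolation=cv2.INTER_CUBIC)[:,:400]
a=cv2.resize(t["img"][195:275,260:345],(425,400),interpolation=cv2.INTER_CUBIC)
b=cv2.resize(s["img"][140:220,240:315],(375,400),interpolation=cv2.INTER_CUBIC)
cv2.imwrite("pics/c1.png",np.hstack([a,b]))
p=cloud(t)
for nm,(u,v) in dict(hub=(301,231),catch=(326,262)).items(): print(nm,plane(t,(u,v),181)[0].round(1),p[v,u].round(1))
q=p.reshape(-1,3); ok=t["z_map"].ravel()>0
m=ok&(abs(q[:,0]-445+90)<200)&(abs(q[:,1]+290)<130)
h=q[m]; 
for lo,hi in((130,150),(150,165),(165,178),(178,192),(192,215)):
    k=h[(h[:,2]>lo)&(h[:,2]<hi)]; print(lo,hi,len(k),k.mean(0).round(1) if len(k) else "", k.min(0).round() if len(k) else "",k.max(0).round() if len(k) else "")
E
```

```text
hub [ 492.5 -260.1  181. ] [ 491.7 -260.8  196. ]
catch [ 418.2 -321.9  181. ] [ 418.  -322.   172.2]
130 150 1618 [ 485.8 -259.2  143.8] [ 404. -330.  131.] [ 555. -184.  150.]
150 165 182 [ 492.8 -258.3  151.8] [ 430. -329.  150.] [ 540. -213.  165.]
165 178 103 [ 419.8 -320.8  172.9] [ 403. -354.  169.] [ 488. -275.  178.]
178 192 584 [ 490.7 -258.6  187.5] [ 408. -315.  178.] [ 548. -202.  192.]
192 215 109 [ 470.8 -285.3  200.4] [ 419. -347.  192.] [ 509. -243.  214.]
```

View pics/c1.png

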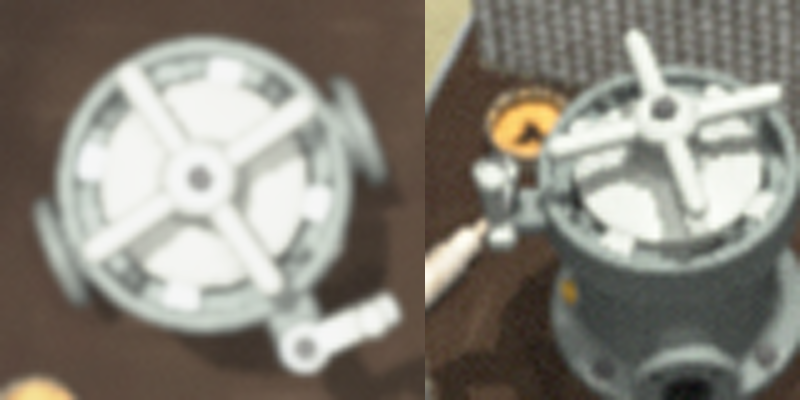

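The crop confirms the large cover on the pot: hub at (300,231) px, pivot nut at (321,265), pin head at (336,257). Next I measure the angles.

```bash
cat >> h.py <<'E'
def measure(t,hz):
    p=cloud(t); q=p.reshape(-1,3); ok=t["z_map"].ravel()>0
    H=plane(t,(300.2,230.6),hz+15)[0]
    for _ in range(3):
        d=q[:,:2]-H[:2]; r=np.hypot(*d.T); m=ok&(r<70)&(r>24)&(q[:,2]>hz-1)&(q[:,2]<hz+10)
        a=np.arctan2(d[m,1],d[m,0]); th=np.angle(np.exp(4j*a).mean())/4
        # centre: from perpendicular offsets of the arms
        A=[];b=[]
        for k in range(4):
            e=np.array([-np.sin(th+k*np.pi/2),np.cos(th+k*np.pi/2)]); u=np.array([e[1],-e[0]])
            s=m&(d@u>24)&(abs(d@e)<12); A.append(e); b.append(np.mean(d[s]@e))
        H[:2]+=np.linalg.lstsq(np.array(A),np.array(b),rcond=None)[0]
    return H[:2],th,m.sum(),np.median(q[m,2])
E
python3 - <<'E'
from h import *
t=load("top0"); H,th,n,z=measure(t,181); print("hub",H.round(1),"arm angle",th,"mod",th+np.pi/2,n,z)
pv=plane(t,(321.2,264.6),178)[0]; pin=plane(t,(336.4,257),212)[0]
print("pivot",pv.round(1),"pin",pin.round(1),np.linalg.norm((pv-pin)[:2]),"pivot dist",np.linalg.norm(pv[:2]-H))
# strainer yaw: direction hub->pivot is (-95,-16.5) in strainer
d=pv[:2]-H; yaw=np.arctan2(d[1],d[0])-np.arctan2(-16.5,-95); print("yaw",yaw, "dist exp",np.hypot(95,16.5))
# ports : top flanges z~60-84
p=cloud(t).reshape(-1,3); d=p[:,:2]-H; r=np.hypot(*d.T); m=(t["z_map"].ravel()>0)&(r>80)&(r<98)&(p[:,2]>40)&(p[:,2]<90)
a=np.arctan2(d[m,1],d[m,0]); print("ports",m.sum(),np.angle(np.exp(2j*a).mean())/2)
c=pin[:2]-pv[:2]; print("pin dir",np.arctan2(c[1],c[0]))
# other things: heights around within 250mm
g=np.round(p[(r<320)&(p[:,2]>8)&(p[:,2]<35)&(t["z_map"].ravel()>0)&(r>95)]).astype(int)
lab=np.zeros((400,400),np.uint8); lab[(g[:,0]-250).clip(0,399),(g[:,1]+480).clip(0,399)]=1
n,l,s,ce=cv2.connectedComponentsWithStats(cv2.dilate(lab,np.ones((7,7))))
for i in range(1,n):
    if s[i,4]>300: print("obj",ce[i][1]+250,ce[i][0]-480,s[i])
E
```

```text
hub [ 493.6 -257.1] arm angle 0.614236016499222 mod 2.1850323432941186 386 187.2945877753828
pivot [ 411.8 -310.3  178. ] pin [ 431.  -345.5  212. ] 40.11619923536522 pivot dist 97.68364576226409
yaw 0.40469481503638205 dist exp 96.42224846994598
ports 220 -1.166607873408751
pin dir -1.0704893654110805
obj 314.1451149425287 -384.8175287356322 [ 80  49  30  32 696]
obj 314.0975609756098 -433.76151761517616 [ 32  52  27  24 369]
obj 464.26849642004777 -110.8126491646778 [ 363   56   15  318 2514]
obj 463.0 -82.5 [ 396   59    4  309 1236]
obj 342.2489435267 -288.5735689588936 [ 143   68  103   48 2603]
obj 359.0576701268743 -157.33391003460207 [ 293   79   62   61 1734]
obj 382.5696605374823 -456.11456859971713 [   0  100   53   66 2828]
obj 485.97516472377094 -462.4840344652813 [   0  171   42   98 1973]
obj 647.5 -320.0 [  28  396  265    4 1060]
```

>>> {"api": "arm_command", "payload": {
  "plan": [
    [1, 0, 0, -0.05, 0],
    [1, 0, 0, -0.05, 0],
    [1, 0, 0, -0.05, 0],
    [1, 0, 0, 0, 0.169],
    [1, 0, 0, 0, 0.169],
    [1, 0, 0, 0, 0.169],
    [1, 0, 0, 0, 0.169],
    [1, 0, 0, 0, 0.169],
    [1, 0, 0, 0, 0.169],
    [1, 0, 0, 0, 0.169],
    [1, 0, 0, 0, 0.169],
    [1, 0, 0, 0, 0.165]
  ]
}}

```text
clock: 1.6
eef_pos: [122.6, 536.1, 327.7]
eef_rot: [-3.142, 0.001, 1.394]
wrist_force: [-1.7, -0.6, 0.2]
finger_gap: 94.1
finger_force: 0.0
```

Run:
```python
from h import *
t=load("top0"); H,th,n,z=measure(t,181)
p=cloud(t).reshape(-1,3); d=p[:,:2]-H; r=np.hypot(*d.T); ok=t["z_map"].ravel()>0
a=np.mod(np.arctan2(d[:,1],d[:,0])-th,np.pi/2)
for lo,hi in((25,35),(35,45),(45,55),(55,62),(62,68)):
    m=ok&(r>lo)&(r<hi)&(a>.45)&(a<1.1); print(lo,np.percentile(p[m,2],[5,50,95]).round(1),m.sum())
m=ok&(p[:,2]>204)&(r>80)&(r<130); print("pin head",m.sum(),p[m].mean(0),p[m].max(0)-p[m].min(0))
for lab,x0,x1,y0,y1 in(("basket",250,700,-120,400),("drawer",580,900,-500,-150)):
    m=ok&(p[:,0]>x0)&(p[:,0]<x1)&(p[:,1]>y0)&(p[:,1]<y1)&(p[:,2]>100); print(lab,p[m].min(0).round(),p[m].max(0).round())
```

```text
25 [147.  149.8 152.6] 119
35 [144.7 147.7 151.2] 161
45 [125.  145.3 148.6] 179
55 [121.9 138.5 145.2] 166
62 [134.3 140.2 146.5] 170
pin head 38 [ 427.13523162 -339.75798506  211.42417789] [13.95891003 14.19034887  6.15527824]
basket [ 297. -120.  100.] [700. 400. 225.]
drawer [ 625. -494.  100.] [ 900. -153.  163.]
```

>>> {"api": "arm_command", "payload": {
  "plan": [
    [1, -0.0364, 0.041, 0, 0],
    [1, -0.0364, 0.041, 0, 0],
    [1, -0.0364, 0.041, 0, 0],
    [1, -0.0364, 0.041, 0, 0],
    [1, -0.0364, 0.041, 0, 0],
    [1, -0.0364, 0.041, 0, 0],
    [1, -0.0364, 0.041, 0, 0],
    [1, -0.0364, 0.041, 0, 0],
    [1, -0.0364, 0.041, 0, 0],
    [1, -0.0485, 0.0165, 0, 0],
    [1, -0.0485, 0.0165, 0, 0],
    [1, -0.0485, 0.0165, 0, 0],
    [1, -0.0485, 0.0165, 0, 0],
    [1, -0.0485, 0.0165, 0, 0],
    [1, -0.0485, 0.0165, 0, 0],
    [1, -0.0485, 0.0165, 0, 0],
    [1, -0.0485, 0.0165, 0, 0],
    [1, 0, 0, 0, 0],
    [1, 0, 0, 0, 0]
  ]
}}

```text
clock: 3.98
eef_pos: [494.4, -253.8, 327.8]
eef_rot: [-3.141, -0.0, 1.4]
wrist_force: [-0.2, 0.1, 0.3]
finger_gap: 94.3
finger_force: 0.0
```

>>> {"api": "arm_command", "payload": {
  "plan": [
    [1, -0.0033, 0, 0.05, 0],
    [1, 0, 0, 0.05, 0],
    [1, 0, 0, 0.03, 0],
    [1, 0, 0, 0.015, 0],
    [1, 0, 0, 0.013, 0],
    [1, 0, 0, 0, 0],
    [1, 0, 0, 0, 0]
  ]
}}

```text
clock: 4.85
eef_pos: [494.3, -257.7, 171.1]
eef_rot: [3.14, 0.001, 1.4]
wrist_force: [0.2, -1.3, -1.2]
finger_gap: 94.1
finger_force: 0.0
```

>>> {"api": "arm_command", "payload": {
  "plan": [
    [1, 0, 0, 0, -0.12],
    [1, 0, 0, 0, -0.12],
    [1, 0, 0, 0, -0.12],
    [1, 0, 0, 0, -0.08],
    [1, 0, 0, 0, -0.08],
    [1, 0, 0, 0, -0.08],
    [1, 0, 0, 0, -0.08],
    [1, 0, 0, 0, -0.08],
    [1, 0, 0, 0, -0.08],
    [1, 0, 0, 0, -0.08],
    [1, 0, 0, 0, -0.08],
    [1, 0, 0, 0, -0.08],
    [1, 0, 0, 0, 0]
  ]
}}

```text
clock: 6.48
eef_pos: [494.2, -257.7, 170.8]
eef_rot: [3.141, 0.001, 2.479]
wrist_force: [-0.1, -0.3, -0.6]
finger_gap: 93.9
finger_force: 0.0
```

Run:
```python
from h import *
from cell import manip, eyes
s=manip.read_state(); print(s["moment"],s["eef_rot"])
c=eyes.camera("side"); np.save("side1.npy",c,allow_pickle=True); crop(c,230,100,340,215,5,"s1.png")
```

```text
[-0.04747199  0.05160704 -0.01912176] [3.14145590e+00 1.22613319e-03 2.47922864e+00]
```

View pics/s1.png

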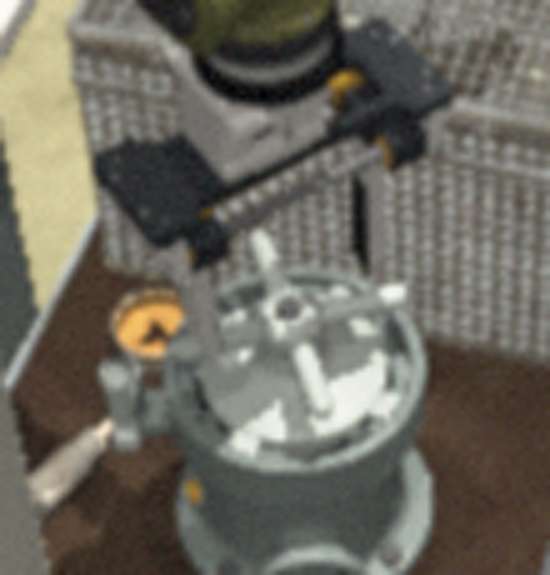

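The side view shows the fingers standing between the arms (left finger near crop (200,320), hub at (290,310)), with the cover free to read. I measure its angle from depth.

```bash
cat >> h.py <<'E'
def state(c,H=np.array([493.6,-257.1])):
    p=cloud(c).reshape(-1,3); ok=c["z_map"].ravel()>0; d=p[:,:2]-H; r=np.hypot(*d.T)
    m=ok&(r<15)&(p[:,2]>172)&(p[:,2]<205); top=np.percentile(p[m,2],[50,80,95]).round(1) if m.any() else None
    res=[]
    hz=(top[1] if top is not None else 196)-15
    m=ok&(r>22)&(r<66)&(abs(p[:,2]-hz-1)<7); a=np.arctan2(d[m,1],d[m,0])
    h,e=np.histogram(a,bins=63,range=(-np.pi,np.pi))
    print("hub top pct",top,"n",m.sum(),"arm angle",np.mod(np.angle(np.exp(4j*a).mean())/4,np.pi/2))
    print([(round(e[i]+.05,2),h[i]) for i in range(63) if h[i]>3])
E
python3 - <<'E'
from h import *
state(load("side0")); state(load("side1"))
E
```

```text
hub top pct [191.9 195.2 198.8] n 215 arm angle 0.6129904748274774
[(np.float64(-2.59), np.int64(10)), (np.float64(-2.49), np.int64(17)), (np.float64(-2.39), np.int64(26)), (np.float64(-2.29), np.int64(8)), (np.float64(-1.1), np.int64(12)), (np.float64(-1.0), np.int64(16)), (np.float64(-0.9), np.int64(15)), (np.float64(-0.8), np.int64(5)), (np.float64(0.4), np.int64(12)), (np.float64(0.5), np.int64(23)), (np.float64(0.6), np.int64(16)), (np.float64(0.7), np.int64(4)), (np.float64(1.99), np.int64(4)), (np.float64(2.09), np.int64(8)), (np.float64(2.19), np.int64(10)), (np.float64(2.29), np.int64(12)), (np.float64(2.39), np.int64(5))]
hub top pct [192.3 195.3 197.5] n 204 arm angle 0.6100982132162082
[(np.float64(-2.59), np.int64(5)), (np.float64(-2.49), np.int64(12)), (np.float64(-2.39), np.int64(18)), (np.float64(-2.29), np.int64(8)), (np.float64(-1.2), np.int64(4)), (np.float64(-1.1), np.int64(13)), (np.float64(-1.0), np.int64(15)), (np.float64(-0.9), np.int64(13)), (np.float64(-0.8), np.int64(5)), (np.float64(0.4), np.int64(8)), (np.float64(0.5), np.int64(25)), (np.float64(0.6), np.int64(16)), (np.float64(0.7), np.int64(9)), (np.float64(1.99), np.int64(4)), (np.float64(2.09), np.int64(12)), (np.float64(2.19), np.int64(8)), (np.float64(2.29), np.int64(14)), (np.float64(2.39), np.int64(5))]
```

Run:
```python
from h import *
c=load("side1"); T=np.array([494.2,-257.7,170.8])
for a in (.908,.908+np.pi/2):
    for sg in (1,-1):
        P=[T+sg*53*np.array([np.cos(a),np.sin(a),0])+[0,0,z] for z in (0,80)]
        print(a,sg,((proj(c,P)-[230,100])*5).round())
print(((proj(c,[T])-[230,100])*5).round())
# high points in depth: gripper fingers
p=cloud(c).reshape(-1,3); ok=c["z_map"].ravel()>0; d=p[:,:2]-T[:2]; r=np.hypot(*d.T)
for lo,hi in((172,180),(190,200),(200,215),(215,230),(230,250)):
    m=ok&(r<75)&(r>40)&(p[:,2]>lo)&(p[:,2]<hi); a=np.arctan2(d[m,1],d[m,0]); h,e=np.histogram(a,bins=31,range=(-np.pi,np.pi)); print(lo,[(round(e[i]+.1,2),int(h[i])) for i in range(31) if h[i]>2])
```

```text
0.908 1 [[368. 291.]
 [365. 195.]]
0.908 -1 [[208. 376.]
 [196. 281.]]
2.4787963267948965 1 [[238. 274.]
 [228. 177.]]
2.4787963267948965 -1 [[342. 395.]
 [337. 301.]]
[[289. 333.]]
172 [(np.float64(0.61), 5)]
190 [(np.float64(0.61), 3), (np.float64(2.23), 3)]
200 [(np.float64(-2.23), 3), (np.float64(-2.03), 10), (np.float64(0.81), 15), (np.float64(1.01), 8)]
215 [(np.float64(-2.23), 7), (np.float64(-2.03), 17), (np.float64(0.61), 3), (np.float64(0.81), 17), (np.float64(1.01), 5)]
230 [(np.float64(-2.23), 11), (np.float64(-2.03), 22), (np.float64(0.81), 21), (np.float64(1.01), 9)]
```

Run:
```python
from h import *
from cell import manip, eyes
s=manip.read_state(); print(s["clock"],s["moment"],s["wrist_force"],s["eef_pos"])
c=eyes.camera("top"); np.save("top1.npy",c,allow_pickle=True)
s1=load("side1")
a=cv2.resize(c["img"][185:275,260:345],(425,450),interpolation=cv2.INTER_CUBIC)
b=cv2.resize(s1["img"][135:195,260:320],(370,450),interpolation=cv2.INTER_CUBIC)
cv2.imwrite("pics/c2.png",np.hstack([a,b])); state(c)
for th in (.61,1.2): print(th,[proj(s1,[493.6+68*np.cos(th+k*np.pi/2),-257.1+68*np.sin(th+k*np.pi/2),181])[0].round(1).tolist() for k in range(4)])
```

```text
6.525 [-0.03323608 -0.02318863  0.04099303] [-0.79496287 -1.46995976  0.35887548] [ 494.16456238 -257.66823325  170.65753407]
hub top pct None n 31 arm angle 0.6272333603551692
[(np.float64(2.09), np.int64(10)), (np.float64(2.19), np.int64(9)), (np.float64(2.29), np.int64(9))]
0.61 [[311.1, 158.3], [281.0, 146.4], [263.5, 170.0], [294.4, 182.8]]
1.2 [[303.2, 149.4], [269.1, 152.5], [271.1, 179.4], [306.6, 176.2]]
```

View pics/c2.png

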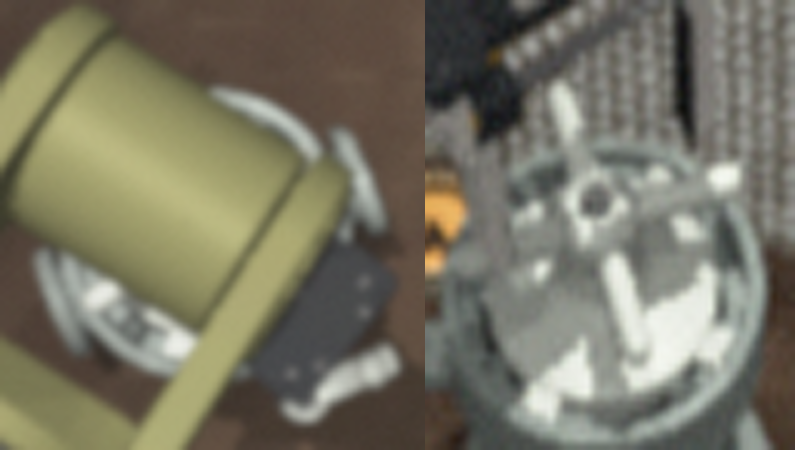

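The side half shows the cover still at 0.61 with both fingertips past the arms. The left tip is near crop (495,275) and the right tip is behind the arm near (705,180). I check the finger's lower end in depth.

Run:
```python
from h import *
c=load("side1"); p=cloud(c)
for u in range(266,276): print(u,[tuple(p[v,u].round().astype(int)) for v in range(158,184,2)])
```

```text
266 [(np.int64(453), np.int64(-302), np.int64(244)), (np.int64(450), np.int64(-298), np.int64(230)), (np.int64(369), np.int64(-136), np.int64(7)), (np.int64(423), np.int64(-246), np.int64(144)), (np.int64(427), np.int64(-257), np.int64(149)), (np.int64(444), np.int64(-291), np.int64(186)), (np.int64(446), np.int64(-298), np.int64(186)), (np.int64(429), np.int64(-265), np.int64(132)), (np.int64(432), np.int64(-273), np.int64(134)), (np.int64(434), np.int64(-280), np.int64(133)), (np.int64(437), np.int64(-287), np.int64(135)), (np.int64(443), np.int64(-301), np.int64(144)), (np.int64(446), np.int64(-308), np.int64(146))]
267 [(np.int64(458), np.int64(-305), np.int64(249)), (np.int64(457), np.int64(-305), np.int64(240)), (np.int64(455), np.int64(-303), np.int64(229)), (np.int64(453), np.int64(-301), np.int64(218)), (np.int64(428), np.int64(-253), np.int64(144)), (np.int64(447), np.int64(-292), np.int64(189)), (np.int64(447), np.int64(-294), np.int64(182)), (np.int64(434), np.int64(-270), np.int64(139)), (np.int64(435), np.int64(-273), np.int64(134)), (np.int64(439), np.int64(-283), np.i
[... 4487 characters left out ...]
(-295), np.int64(146)), (np.int64(467), np.int64(-301), np.int64(144))]
275 [(np.int64(439), np.int64(-217), np.int64(142)), (np.int64(442), np.int64(-225), np.int64(144)), (np.int64(445), np.int64(-232), np.int64(143)), (np.int64(449), np.int64(-242), np.int64(148)), (np.int64(467), np.int64(-283), np.int64(194)), (np.int64(467), np.int64(-283), np.int64(185)), (np.int64(457), np.int64(-264), np.int64(150)), (np.int64(459), np.int64(-270), np.int64(149)), (np.int64(462), np.int64(-277), np.int64(149)), (np.int64(463), np.int64(-281), np.int64(145)), (np.int64(466), np.int64(-290), np.int64(149)), (np.int64(469), np.int64(-296), np.int64(148)), (np.int64(471), np.int64(-303), np.int64(149))]
```

The depth shows the open fingertips really end near z≈200, about 28 mm above the reported TCP, so they passed over the arms. I turn back and then go 30 mm lower, watching the force.

>>> {"api": "arm_command", "payload": {
  "plan": [
    [1, 0, 0, 0, 0.18],
    [1, 0, 0, 0, 0.18],
    [1, 0, 0, 0, 0.18],
    [1, 0, 0, 0, 0.18],
    [1, 0, 0, 0, 0.18],
    [1, 0, 0, 0, 0.18],
    [1, 0, 0, 0, 0],
    [1, 0, 0, 0.01, 0],
    [1, 0, 0, 0.01, 0],
    [1, 0, 0, 0.006, 0],
    [1, 0, 0, 0, 0]
  ]
}}

```text
clock: 7.95
eef_pos: [493.7, -257.4, 143.4]
eef_rot: [-3.141, -0.0, 1.4]
wrist_force: [-0.3, 0.0, -0.7]
finger_gap: 94.1
finger_force: 0.0
```

Run:
```python
from h import *
from cell import manip, eyes
s=manip.read_state(); print(s["moment"],s["eef_pos"],s["wrist_force"])
c=eyes.camera("side"); np.save("side2.npy",c,allow_pickle=True); state(c)
p=cloud(c).reshape(-1,3); T=s["eef_pos"]; d=p[:,:2]-T[:2]; ok=c["z_map"].ravel()>0
a=s["eef_rot"][2]-np.pi/2
for sg in(0,1):
    e=np.array([np.cos(a+sg*np.pi),np.sin(a+sg*np.pi)]); al=d@e; pe=d@[-e[1],e[0]]
    m=ok&(al>44)&(al<63)&(abs(pe)<10)&(p[:,2]>150)&(p[:,2]<290); print(sg,np.histogram(p[m,2],bins=14,range=(150,290))[0])
```

```text
[-0.08539721  0.01602258  0.06831188] [ 493.72979885 -257.4068246   143.41643866] [-0.3279135   0.00715596 -0.70500734]
hub top pct [192.7 195.7 198.7] n 220 arm angle 0.6382310685901063
[(np.float64(-3.09), np.int64(9)), (np.float64(-2.59), np.int64(12)), (np.float64(-2.49), np.int64(18)), (np.float64(-2.39), np.int64(24)), (np.float64(-2.29), np.int64(8)), (np.float64(-1.1), np.int64(10)), (np.float64(-1.0), np.int64(18)), (np.float64(-0.9), np.int64(16)), (np.float64(-0.8), np.int64(7)), (np.float64(-0.4), np.int64(5)), (np.float64(-0.3), np.int64(6)), (np.float64(0.5), np.int64(13)), (np.float64(0.6), np.int64(6)), (np.float64(1.99), np.int64(4)), (np.float64(2.09), np.int64(6)), (np.float64(2.19), np.int64(9)), (np.float64(2.29), np.int64(15))]
0 [ 1  1  3 15 13 11 12 12  8  1  0  0  0  0]
1 [ 0  2  9 12 11 15 16 18 12 16  6  5  3  0]
```

>>> {"api": "arm_command", "payload": {
  "plan": [
    [1, 0, 0, 0.006, 0],
    [1, 0, 0, 0, -0.12],
    [1, 0, 0, 0, -0.12],
    [1, 0, 0, 0, -0.12],
    [1, 0, 0, 0, -0.06],
    [1, 0, 0, 0, -0.06],
    [1, 0, 0, 0, -0.06],
    [1, 0, 0, 0, -0.06],
    [1, 0, 0, 0, -0.06],
    [1, 0, 0, 0, -0.06],
    [1, 0, 0, 0, -0.06],
    [1, 0, 0, 0, -0.06],
    [1, 0, 0, 0, -0.06],
    [1, 0, 0, 0, -0.06],
    [1, 0, 0, 0, -0.06],
    [1, 0, 0, 0, -0.06],
    [1, 0, 0, 0, 0]
  ]
}}

```text
clock: 10.12
eef_pos: [494.0, -257.5, 137.9]
eef_rot: [3.142, 0.0, 2.479]
wrist_force: [-0.5, 0.7, 0.2]
finger_gap: 93.6
finger_force: 0.0
```

```bash
cat > look.py <<'E'
import sys
from h import *
from cell import manip, eyes
s=manip.read_state(); print(s["moment"].round(2),s["eef_pos"].round(1),s["eef_rot"][2],s["wrist_force"].round(1),s["clock"])
c=eyes.camera("side"); np.save(sys.argv[1]+".npy",c,allow_pickle=True); state(c)
E
python3 look.py side3
```

```text
[-0.06  0.03 -0.02] [ 494.  -257.5  137.9] 2.4794762533719985 [-0.5  0.7  0.2] 10.125
hub top pct [191.7 195.2 197.2] n 207 arm angle 1.1865598002247206
[(np.float64(-2.29), np.int64(4)), (np.float64(-2.09), np.int64(10)), (np.float64(-1.99), np.int64(6)), (np.float64(-1.89), np.int64(11)), (np.float64(-1.8), np.int64(23)), (np.float64(-1.7), np.int64(13)), (np.float64(-0.5), np.int64(16)), (np.float64(-0.4), np.int64(25)), (np.float64(-0.3), np.int64(11)), (np.float64(-0.2), np.int64(4)), (np.float64(0.7), np.int64(9)), (np.float64(0.8), np.int64(8)), (np.float64(0.9), np.int64(4)), (np.float64(1.0), np.int64(8)), (np.float64(1.1), np.int64(10)), (np.float64(1.2), np.int64(12)), (np.float64(1.3), np.int64(7)), (np.float64(2.99), np.int64(8))]
```

The cover is now being turned and stands at about 1.2. I go on slowly to the drop.

>>> {"api": "arm_command", "payload": {
  "plan": [
    [1, 0, 0, 0, -0.05],
    [1, 0, 0, 0, -0.05],
    [1, 0, 0, 0, -0.04],
    [1, 0, 0, 0, -0.04],
    [1, 0, 0, 0, -0.04],
    [1, 0, 0, 0, -0.03],
    [1, 0, 0, 0, 0],
    [1, 0, 0, 0, 0]
  ]
}}

```text
clock: 11.18
eef_pos: [494.0, -257.5, 138.0]
eef_rot: [-3.142, 0.0, 2.729]
wrist_force: [0.3, -0.8, 0.2]
finger_gap: 93.9
finger_force: 0.0
```

```bash
python3 look.py side4
```

```text
[-0.02 -0.01  0.02] [ 494.  -257.5  138. ] 2.7289444111245476 [ 0.3 -0.8  0.2] 11.175
hub top pct [179.5 183.2 186.2] n 192 arm angle 1.457581985148084
[(np.float64(-2.99), np.int64(4)), (np.float64(-1.8), np.int64(8)), (np.float64(-1.7), np.int64(8)), (np.float64(-1.6), np.int64(18)), (np.float64(-1.5), np.int64(20)), (np.float64(-1.4), np.int64(5)), (np.float64(-0.3), np.int64(7)), (np.float64(-0.2), np.int64(28)), (np.float64(-0.1), np.int64(15)), (np.float64(0.0), np.int64(10)), (np.float64(1.0), np.int64(8)), (np.float64(1.3), np.int64(14)), (np.float64(1.4), np.int64(10)), (np.float64(1.5), np.int64(11)), (np.float64(1.6), np.int64(7))]
```

The cover has dropped: hub top 183, so hub ≈168, arms at 1.05 rad from home. Next I lower the fingers and turn clockwise.

>>> {"api": "arm_command", "payload": {
  "plan": [
    [1, 0, 0, 0.006, 0.03],
    [1, 0, 0, 0.006, 0],
    [1, 0, 0, 0, 0.12],
    [1, 0, 0, 0, 0.12],
    [1, 0, 0, 0, 0.12],
    [1, 0, 0, 0, 0.12],
    [1, 0, 0, 0, 0.12],
    [1, 0, 0, 0, 0.12],
    [1, 0, 0, 0, 0.12],
    [1, 0, 0, 0, 0.08],
    [1, 0, 0, 0, 0.08],
    [1, 0, 0, 0, 0.08],
    [1, 0, 0, 0, 0.08],
    [1, 0, 0, 0, 0.08],
    [1, 0, 0, 0, 0.08],
    [1, 0, 0, 0, 0.08],
    [1, 0, 0, 0, 0.08],
    [1, 0, 0, 0, 0.08],
    [1, 0, 0, 0, 0.08],
    [1, 0, 0, 0, 0]
  ]
}}

```text
clock: 13.72
eef_pos: [493.6, -257.3, 125.2]
eef_rot: [-3.14, -0.0, 1.06]
wrist_force: [0.4, 0.2, -1.5]
finger_gap: 94.1
finger_force: 0.6
```

```bash
python3 look.py side5
```

```text
[-0.03  0.11  0.06] [ 493.6 -257.3  125.2] 1.0603214975981368 [ 0.4  0.2 -1.5] 13.725
hub top pct [177.7 181.5 183.3] n 202 arm angle 0.8232320264961144
[(np.float64(-2.49), np.int64(11)), (np.float64(-2.39), np.int64(15)), (np.float64(-2.29), np.int64(22)), (np.float64(-2.19), np.int64(11)), (np.float64(-1.0), np.int64(15)), (np.float64(-0.9), np.int64(21)), (np.float64(-0.8), np.int64(12)), (np.float64(-0.7), np.int64(11)), (np.float64(-0.6), np.int64(7)), (np.float64(-0.5), np.int64(5)), (np.float64(-0.4), np.int64(6)), (np.float64(2.19), np.int64(4)), (np.float64(2.29), np.int64(9)), (np.float64(2.39), np.int64(12)), (np.float64(2.49), np.int64(11)), (np.float64(2.59), np.int64(8)), (np.float64(2.69), np.int64(4)), (np.float64(2.79), np.int64(8))]
```

>>> {"api": "arm_command", "payload": {
  "plan": [
    [1, 0, 0, 0, 0.06],
    [1, 0, 0, 0, 0.06],
    [1, 0, 0, 0, 0.06],
    [1, 0, 0, 0, 0.06],
    [1, 0, 0, 0, 0.05],
    [1, 0, 0, 0, 0.04],
    [1, 0, 0, 0, 0.03],
    [1, 0, 0, 0, 0]
  ]
}}

```text
clock: 14.78
eef_pos: [494.2, -257.3, 125.4]
eef_rot: [3.141, 0.0, 0.703]
wrist_force: [5.5, -1.2, -12.1]
finger_gap: 94.0
finger_force: 22.2
```

```bash
python3 look.py side6
```

```text
[-0.18 -0.85  2.24] [ 494.2 -257.3  125.4] 0.7029021459441405 [  5.5  -1.2 -12.1] 14.775
hub top pct None n 41 arm angle 0.609845947204388
[(np.float64(-2.69), np.int64(6)), (np.float64(-1.1), np.int64(5)), (np.float64(-1.0), np.int64(6)), (np.float64(-0.9), np.int64(4)), (np.float64(-0.8), np.int64(8))]
```

The moment is 2.2 N m at line −0.87, which is the home angle, so this looks like the stop. I back off, lift and look.

>>> {"api": "arm_command", "payload": {
  "plan": [
    [1, 0, 0, 0, -0.1],
    [1, 0, 0, 0, -0.15],
    [1, 0, 0, 0, -0.18],
    [1, 0, 0, -0.03, 0],
    [1, 0, 0, -0.05, 0],
    [1, 0, 0, -0.05, 0],
    [1, 0, 0, -0.03, 0],
    [1, 0, 0, 0, 0]
  ]
}}

```text
clock: 15.82
eef_pos: [494.6, -257.9, 288.6]
eef_rot: [3.137, 0.0, 1.13]
wrist_force: [-0.1, -0.5, -0.5]
finger_gap: 94.1
finger_force: 0.0
```

```bash
python3 look.py side7
```

```text
[-0.12  0.01  0.  ] [ 494.6 -257.9  288.6] 1.1300007446448137 [-0.1 -0.5 -0.5] 15.825
hub top pct [177.5 181.2 183.8] n 215 arm angle 0.3944873756209778
[(np.float64(-2.89), np.int64(4)), (np.float64(-2.79), np.int64(10)), (np.float64(-2.69), np.int64(17)), (np.float64(-2.59), np.int64(24)), (np.float64(-2.49), np.int64(4)), (np.float64(-1.3), np.int64(12)), (np.float64(-1.2), np.int64(15)), (np.float64(-1.1), np.int64(17)), (np.float64(-1.0), np.int64(6)), (np.float64(0.2), np.int64(14)), (np.float64(0.3), np.int64(23)), (np.float64(0.4), np.int64(18)), (np.float64(1.8), np.int64(6)), (np.float64(1.9), np.int64(12)), (np.float64(1.99), np.int64(11)), (np.float64(2.09), np.int64(10))]
```

The cover is home: arm at 0.394 against 0.404, hub ≈166, and the moment is released. Next is the catch pin: I turn the tool, go above the pin, part-close the fingers and check where the tips end.

>>> {"api": "arm_command", "payload": {
  "plan": [
    [-0.3, 0, 0, 0, 0.187],
    [-0.3, 0, 0, 0, 0.187],
    [-0.3, 0, 0, 0, 0.187],
    [-0.3, 0, 0, 0, 0.187],
    [-0.3, 0, 0, 0, 0.187],
    [-0.3, 0, 0, 0, 0.187],
    [-0.3, 0, 0, 0, 0.187],
    [-0.3, 0, 0, 0, 0.187],
    [-0.3, 0, 0, 0, 0.187],
    [-0.3, 0, 0, 0, 0.187],
    [-0.3, 0, 0, 0, 0.187],
    [-0.3, 0, 0, 0, 0.187],
    [-0.3, 0, 0, 0, 0.01],
    [-0.3, 0.015, 0.032, 0, 0],
    [-0.3, 0.015, 0.032, 0, 0],
    [-0.3, 0.015, 0.032, 0, 0],
    [-0.3, 0, 0, 0, 0],
    [-0.3, 0, 0, 0, 0]
  ]
}}

```text
clock: 18.12
eef_pos: [427.0, -339.2, 285.6]
eef_rot: [3.141, 0.001, -1.122]
wrist_force: [0.5, 0.1, 0.2]
finger_gap: 33.0
finger_force: 0.0
```

```bash
cat > tip.py <<'E'
import sys
from h import *
from cell import manip, eyes
s=manip.read_state(); print(s["moment"].round(2),s["eef_pos"].round(1),s["eef_rot"].round(3),s["wrist_force"].round(1),s["finger_gap"],s["clock"])
c=eyes.camera("side"); np.save(sys.argv[1]+".npy",c,allow_pickle=True)
p=cloud(c).reshape(-1,3); T=s["eef_pos"]; d=p[:,:2]-T[:2]; ok=c["z_map"].ravel()>0
m=ok&(np.hypot(*d.T)<45)&(p[:,2]>T[2]-30)&(p[:,2]<T[2]+110)
print(np.histogram(p[m,2]-T[2],bins=28,range=(-30,110))[0])
m=ok&(np.hypot(*(p[:,:2]-[412.7,-309.6]).T)<50)&(p[:,2]>200)&(p[:,2]<216); print("pin",m.sum(),p[m].mean(0))
E
python3 tip.py side8
```

```text
[0.01 0.16 0.  ] [ 427.  -339.2  285.6] [ 3.141e+00  1.000e-03 -1.122e+00] [0.5 0.1 0.2] 33.00922043636806 18.125
[ 0  0  0  0  0  0  0  0  0  0  0  3  9 14 17 13 15 17 13 16 17 18 16 17
 13 22 15  4]
pin 30 [ 428.54402392 -343.43211267  209.26769742]
```

The tip offset is the same (+29 mm) with the fingers partly closed. I go down to a reported 153 (real ≈182) and close lightly.

>>> {"api": "arm_command", "payload": {
  "plan": [
    [-0.3, 0, 0, 0.05, 0],
    [-0.3, 0, 0, 0.04, 0],
    [-0.3, 0, 0, 0.02, 0],
    [-0.3, 0, 0, 0.012, 0],
    [-0.3, 0, 0, 0.01, 0],
    [-0.3, 0, 0, 0, 0],
    [-1, 0, 0, 0, 0],
    [-1, 0, 0, 0, 0],
    [-1, 0, 0, 0, 0],
    [-1, 0, 0, 0, 0]
  ],
  "newtons": 6
}}

```text
clock: 19.42
eef_pos: [427.1, -339.7, 154.5]
eef_rot: [-3.141, -0.001, -1.124]
wrist_force: [1.0, 0.7, 2.9]
finger_gap: 12.9
finger_force: 6.0
```

```bash
python3 tip.py side9
python3 - <<'E'
from h import *
crop(load("side9"),230,110,320,210,5,"s9.png")
E
```

```text
[ 0.19 -0.16  0.02] [ 427.1 -339.7  154.5] [-3.141e+00 -1.000e-03 -1.124e+00] [1.  0.7 2.9] 12.926209918984393 19.425
[ 8 19 32 29 24  0  0  4  9 17 12  9 13 13 19 15 23 21 15 14 10 13 15 13
 10 19  4  1]
pin 67 [ 429.31004186 -345.51043162  208.67450314]
```

View pics/s9.png

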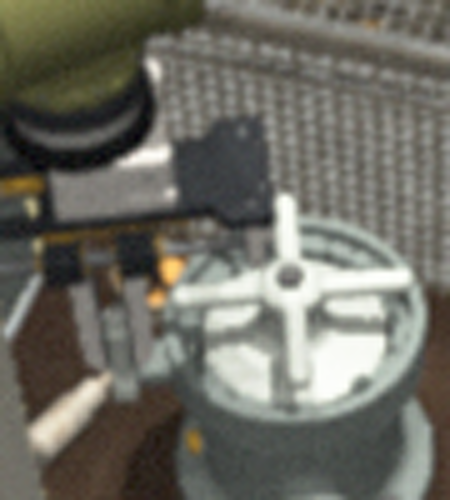

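The image shows the pin held between the two fingertips at crop (115,345), with a gap of 12.9 mm, equal to the pin's thickness. The cover's arms are at home. I swing the catch along its arc.

>>> {"api": "arm_command", "payload": {
  "plan": [
    [-1, -0.00025, -0.0041, 0, -0.12],
    [-1, -0.00025, -0.0041, 0, -0.12],
    [-1, -0.00025, -0.0041, 0, -0.12],
    [-1, -0.00025, -0.0041, 0, -0.12],
    [-1, -0.00025, -0.0041, 0, -0.12],
    [-1, -0.00025, -0.0041, 0, -0.12],
    [-1, -0.00025, -0.0041, 0, -0.12],
    [-1, -0.00025, -0.0041, 0, -0.12],
    [-1, -0.00025, -0.0041, 0, -0.12],
    [-1, -0.00025, -0.0041, 0, -0.12],
    [-1, 0, 0, 0, 0]
  ]
}}

```text
clock: 20.85
eef_pos: [446.5, -306.7, 154.6]
eef_rot: [3.14, -0.001, 0.078]
wrist_force: [2.2, -3.6, 2.4]
finger_gap: 13.2
finger_force: 6.0
```

```bash
python3 look.py side10
```

```text
[-0.71 -0.29  0.08] [ 446.5 -306.7  154.6] 0.07763901562601516 [ 2.2 -3.6  2.4] 20.85
hub top pct [177.6 180.  183.4] n 190 arm angle 0.4027249364530598
[(np.float64(-2.89), np.int64(5)), (np.float64(-2.79), np.int64(4)), (np.float64(-2.69), np.int64(10)), (np.float64(-2.59), np.int64(13)), (np.float64(-2.49), np.int64(9)), (np.float64(-2.19), np.int64(6)), (np.float64(-1.3), np.int64(9)), (np.float64(-1.2), np.int64(9)), (np.float64(-1.1), np.int64(13)), (np.float64(-1.0), np.int64(7)), (np.float64(0.1), np.int64(4)), (np.float64(0.2), np.int64(11)), (np.float64(0.3), np.int64(29)), (np.float64(0.4), np.int64(10)), (np.float64(0.5), np.int64(6)), (np.float64(1.8), np.int64(7)), (np.float64(1.9), np.int64(9)), (np.float64(1.99), np.int64(10)), (np.float64(2.09), np.int64(5))]
```

>>> {"api": "arm_command", "payload": {
  "plan": [
    [-1, -0.00025, -0.0036, 0, -0.1],
    [-1, -0.00025, -0.0036, 0, -0.1],
    [-1, -0.0002, -0.0032, 0, -0.08],
    [-1, 0, -0.001, 0, 0],
    [-1, 0, 0, 0, 0]
  ]
}}

```text
clock: 21.52
eef_pos: [444.2, -296.4, 154.6]
eef_rot: [3.138, -0.001, 0.355]
wrist_force: [8.5, -10.8, -0.8]
finger_gap: 13.1
finger_force: 6.0
```

The pin is at the computed fully-in point and the force is rising against the stop. I release and lift clear.

>>> {"api": "arm_command", "payload": {
  "plan": [
    [-0.3, 0, 0, 0, 0],
    [-0.3, 0, 0, 0, 0],
    [-0.3, 0, 0, 0, 0],
    [-0.3, 0, 0, -0.02, 0],
    [-0.3, 0, 0, -0.05, 0],
    [-0.3, 0, 0, -0.06, 0],
    [-0.3, -0.05, 0.02, 0, 0],
    [-0.3, -0.06, 0.0, 0, 0],
    [-0.3, -0.06, 0.0, 0, 0],
    [-0.3, 0, 0, 0, 0]
  ]
}}

```text
clock: 22.78
eef_pos: [288.3, -374.0, 284.4]
eef_rot: [3.141, 0.0, 0.351]
wrist_force: [-0.1, -0.1, -0.4]
finger_gap: 33.1
finger_force: 0.0
```

```bash
python3 look.py side11
python3 - <<'E'
from h import *
from cell import eyes
c=eyes.camera("top"); np.save("top11.npy",c,allow_pickle=True)
for k in (c,load("side11")):
    p=cloud(k).reshape(-1,3); ok=k["z_map"].ravel()>0
    m=ok&(np.hypot(*(p[:,:2]-[412.7,-309.6]).T)<52)&(p[:,2]>198)&(p[:,2]<216)
    if m.any(): q=p[m].mean(0); print("pin",m.sum(),q,"catch",.404-np.arctan2(q[1]+309.6,q[0]-412.7))
a=cv2.resize(c["img"][190:290,255:345],(400,444)); s=load("side11"); b=cv2.resize(s["img"][130:220,230:311],(400,444))
cv2.imwrite("pics/end.png",np.hstack([a,b]))
E
```

```text
[0.01 0.06 0.02] [ 288.3 -374.   284.4] 0.3514379080090071 [-0.1 -0.1 -0.4] 22.775
hub top pct [177.1 180.3 184.1] n 209 arm angle 0.4390822779180083
[(np.float64(-2.79), np.int64(4)), (np.float64(-2.69), np.int64(15)), (np.float64(-2.59), np.int64(16)), (np.float64(-2.49), np.int64(13)), (np.float64(-2.39), np.int64(13)), (np.float64(-2.29), np.int64(7)), (np.float64(-1.3), np.int64(11)), (np.float64(-1.2), np.int64(9)), (np.float64(-1.1), np.int64(13)), (np.float64(-1.0), np.int64(7)), (np.float64(0.2), np.int64(10)), (np.float64(0.3), np.int64(26)), (np.float64(0.4), np.int64(11)), (np.float64(0.5), np.int64(6)), (np.float64(1.8), np.int64(7)), (np.float64(1.9), np.int64(7)), (np.float64(1.99), np.int64(12)), (np.float64(2.09), np.int64(9))]
pin 38 [ 443.98967228 -295.6954728   211.57126711] catch -0.014171117725550242
pin 32 [ 445.47931765 -298.91932574  209.0305693 ] catch 0.08901235970991578
```

View pics/end.png

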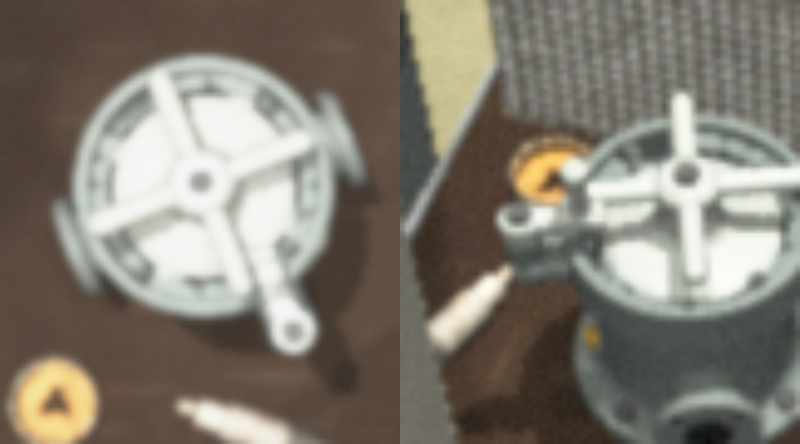

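The top half shows the arms in line with the ports, the catch lying along the lower arm with its pin near (265,265), and the bystanders untouched. The cover is home, the catch is in (≈0 from the top view) and the robot is clear.

```bash
python3 -c "
from cell import ticket
print(ticket.sign_off())"
```

```text
the job is handed in; nothing more can be done
None
```

I turned the cover back until it dropped into the thread, screwed it home and swung the catch in behind the arm; my last measurements before hand-in put the hub at about 166 mm and the catch at about 0 rad, with the loose parts undisturbed in the pictures. The sign-off gave no verdict.

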